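Lay out a graded row of slates

TASK

The first slate of a graded row is already bedded at one end of the red board: carry the row on from it with the four loose slates, one centred on each chalk centre mark, getting shorter step by step so that the longest loose slate lies next to the bedded one and the shortest is farthest from it. Lay each one flat, face up and square to the board, with its straight head edge on the long chalk line and its round tail pointing the same way as the bedded slate's. Do not knock the bedded slate or shift the tin of nails on the board.

Things in the scene. Friction and masses are not known exactly. Their poses are not given: they have to be found in the camera images.
- slate_a: Loose grey fish-scale slate, longest of the four: 114 long (x) by 50 wide (y) by 9 mm thick; straight head with two nail holes at +x, half-round tail at -x. Origin on the underside at mid-length and mid-width, so the head edge is 57 mm towards +x. Starts face up on the bench top (z = 0), head roughly away from the robot; 60 to 170 g.
- slate_b: Loose grey fish-scale slate, second longest of the four: 98 long (x) by 56 wide (y) by 9 mm thick; straight head with two nail holes at +x, half-round tail at -x. Origin on the underside at mid-length and mid-width, so the head edge is 49 mm towards +x. Starts face up on the bench top (z = 0), head roughly away from the robot; 60 to 170 g.
- slate_c: Loose grey fish-scale slate, third longest of the four: 82 long (x) by 46 wide (y) by 9 mm thick; straight head with two nail holes at +x, half-round tail at -x. Origin on the underside at mid-length and mid-width, so the head edge is 41 mm towards +x. Starts face up on the bench top (z = 0), head roughly away from the robot; 60 to 170 g.
- slate_d: Loose grey fish-scale slate, shortest of the four: 66 long (x) by 52 wide (y) by 9 mm thick; straight head with two nail holes at +x, half-round tail at -x. Origin on the underside at mid-length and mid-width, so the head edge is 33 mm towards +x. Starts face up on the bench top (z = 0), head roughly away from the robot; 60 to 170 g.
- mark_1: White chalk centre mark on the red board, first from the robot's left (+y) of four alike, 100 mm apart along y. Origin on the board's top face (18 mm above the bench) where the centre line meets the long head line; the centre line is 133 mm long and runs from there to -x (towards the robot), the head line runs along y. Flat, nothing to bump into.
- mark_2: White chalk centre mark on the red board, second from the left of four alike, 100 mm apart along y. Origin on the board's top face (18 mm above the bench) where the centre line meets the long head line; the centre line is 133 mm long and runs from there to -x (towards the robot), the head line runs along y. Flat, nothing to bump into.
- mark_3: White chalk centre mark on the red board, third from the left of four alike, 100 mm apart along y. Origin on the board's top face (18 mm above the bench) where the centre line meets the long head line; the centre line is 133 mm long and runs from there to -x (towards the robot), the head line runs along y. Flat, nothing to bump into.
- mark_4: White chalk centre mark on the red board, fourth from the left of four alike, 100 mm apart along y. Origin on the board's top face (18 mm above the bench) where the centre line meets the long head line; the centre line is 133 mm long and runs from there to -x (towards the robot), the head line runs along y. Flat, nothing to bump into.
- first_slate: The first slate of the row, already bedded fast at one end of the red board, left or right, 110 mm from the nearest mark: 130 x 56 x 9 mm, same shape as the loose ones, origin under its middle, head edge (+x) on the head line, tail to -x. It cannot move. The board (155 x 640 x 18 mm, worn red paint) is fixed.
- tin: Open round steel tin of copper nails, 68 mm across, 36 mm high, 0.45 kg, loose, standing on the other end of the red board, 110 mm from the nearest mark. Origin at the centre of its underside.
Not all that is in view belongs to the job. Leave any white look-alike of the slate_c alone.

How it is judged:
By the outcome, as a careful person would: the job done as asked, in the order asked, and still so for the second after the job is handed in, with the robot touching nothing.
It also fails if it takes over 99 s, if anything falls off the work surface, if the arm or the gripper's body presses on something with over 40 N, if the wrist force passes 120 N, or if a joint passes its speed limit or range.

ROBOT

A 7-joint arm with a two-finger parallel gripper is mounted at the origin on the work surface. World frame = base frame: x ahead of the robot, y to its left, z up, the work surface at z = 0. Lengths are in m, angles in rad, forces in N, time in s.
With the tool pointing down it reaches from about 0.425 to 0.925 m from the base axis. Payload 6.8 kg.
Tool frame: the origin (TCP) lies at the very end of the fingers, on their centre line; the grasp point (between the pads) lies 19 mm behind it; z points along the fingers, y is the line along which they close (so a half turn about z gives the same grasp; the last joint's range is limited). The gripper opens to 85 mm and grips with 20 to 120 N. Pads are 22 mm wide; open, the fingers measure 114 mm over their backs; the gripper's body (76 mm by 85 mm) begins 54 mm behind the grasp point. The pads swing forward as they close: fully open they stand 13 mm farther back than shut.
Start: joints at [-0.108, 0.477, 0.022, 1.555, -0.011, 1.109, -0.083], TCP at [0.675, 0, 0.231] pointing down, gripper open.
Joint ranges: [-2.96, 2.96], [-0.34, 2.1], [-1.41, 1.46], [0.24, 2.44], [-1.37, 4.51], [0.17, 1.92], [-2.96, 2.96]. Speed limits (rad/s): [2.39, 2.39, 3.14, 3.14, 3.14, 3.14, 3.14].

INTERFACE

Orientations are given as a unit quaternion [w, x, y, z].
In Python, from station import bot gives the robot as it stands. The module is installed in compiled form; this text tells all that it offers.
- The arm moves only by the shell command python3 -m jog 'ROWS' [OPENING] [FORCE]. ROWS is JSON, a list of rows, each a list of 4 numbers: the shift along the tool's x, y, z in cm, then the turn about the tool's z in rad. In form: [[x, y, z, spin], ...]. A call has 1 to 20 rows; each row is the pose to reach, as a shift and turn from the pose commanded when the call began, along the tool's axes at that moment; what a row does not reach only later rows make up. A row lasts 1/12 s, in which the tool goes at most 41.7 mm and 7.16 degrees, less where a joint would pass 70% of its speed; a pose out of reach is approached as far as the arm can. A call with a gripper value outside its range is refused whole. OPENING is the closure, from -1 (fully open) to 1 (shut), set as the call begins (- or left out, the last holds). The fingers move at their own pace and stop on an object; FORCE is the grip in N (left out, the last holds). Time passes only in rows, so rows that repeat a pose let the fingers close. It gives the time, the measured TCP pose, the force, the opening and the grip force at its end, in the units of the state.
- bot.get_obs(): the state, without advancing time (a new reading comes with each control period).
- bot.read_camera(name): name is "scene" or "side" or "wrist"; returns a dict with "pixels" (480x640x3 uint8, red, green, blue), "depth" (480x640 float32, m along the optical axis (not along the pixel's ray), 0 where there is no reading), "fovy" (degrees; the focal length in pixels is half the picture's height over the tangent of half this angle, whatever the lens; pixels are square), "cx", "cy" (the principal point, pixels), "pose" (4x4, takes a point from camera to world coordinates). Camera axes: x right, y down, z forward; pixel columns grow to the right and rows downward; lengths in m; the calibration is good to about 2 mm. The wrist camera is an equidistant fisheye: a pixel r from the principal point sees the ray r / f radians off the axis. A picture is of the moment at which its call begins.
- bot.hand_in(): hands the job in; it is judged then, once.
The state is a dict: "t": time; "q": joint angles; "joint_vel": joint speeds; "joint_torque": joint torques, N m; "eef_pos": TCP position; "tool_rot": TCP orientation; "contact_force": force on the tool from outside, world axes, zero at the start; "torque": the same for the moment, N m; "gripper_width": opening from 0.0 (shut) to 1.0 (fully open); "grasp_force": force on a finger pad.
Only numpy, scipy, OpenCV 4.12 (cv2) and the standard library are available. Lean on these libraries where they do the work, as an engineer would, in place of code of your own. Each camera call takes 0.05 s, during which the arm holds its last target. There are 200 camera calls.

## Working session

There is one attempt and no reset: what is moved stays moved. The work goes in short steps, Python scripts to look and compute and a shell command to move; the robot and the scene stay as the last step left them, time stands still between calls to the robot, and variables do not carry over. Pictures are saved under pics/ and viewed, at most 14 in all, crops included, and the job is handed in when it is done.

```bash
mkdir -p pics; python3 - <<'E'
from station import bot
import cv2,numpy as np,pickle
o=bot.get_obs();print({k:np.round(v,3).tolist() for k,v in o.items()})
for n in("scene","side"):
    c=bot.read_camera(n);pickle.dump(c,open(n+'.pkl','wb'))
    print(n,c['fovy'],c['cx'],c['cy'],np.round(c['pose'],3).tolist())
    cv2.imwrite(f'pics/{n}0.png',c['pixels'][:,:,::-1])
E
```

```text
{'t': 0.0, 'q': [-0.108, 0.478, 0.022, 1.556, -0.012, 1.109, -0.083], 'joint_vel': [-0.001, -0.001, 0.002, 0.0, -0.0, -0.0, 0.002], 'joint_torque': [-0.001, -59.644, 1.608, -28.119, 0.012, 0.009, 0.0], 'eef_pos': [0.674, -0.0, 0.23], 'tool_rot': [-0.001, 0.707, 0.707, -0.001], 'contact_force': [-0.031, -0.492, -0.8], 'torque': [0.001, 0.001, -0.051], 'grasp_force': 0.0, 'gripper_width': 1.004}
scene 52.41340572246893 327.2746475032078 237.05108429306003 [[0.654, 0.491, -0.576, 1.089], [0.757, -0.406, 0.512, -0.488], [0.017, -0.771, -0.637, 0.665], [0.0, 0.0, 0.0, 1.0]]
side 57.65555066392157 321.8020595182367 235.6787910696254 [[1.0, -0.014, 0.018, 0.515], [-0.023, -0.643, 0.766, -0.561], [0.001, -0.766, -0.643, 0.513], [0.0, 0.0, 0.0, 1.0]]
```

View pics/scene0.png

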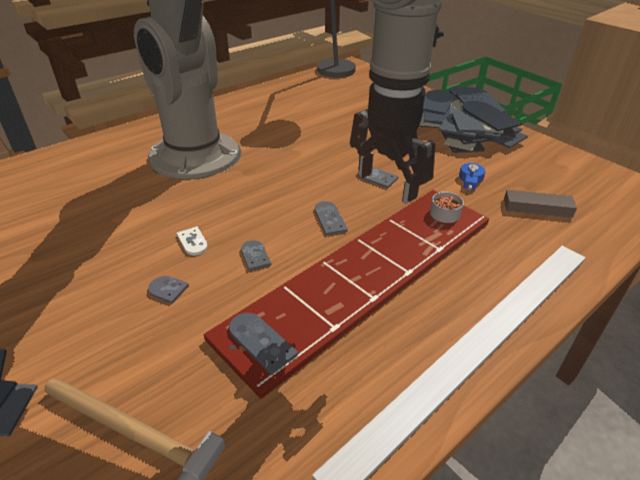

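View pics/side0.png

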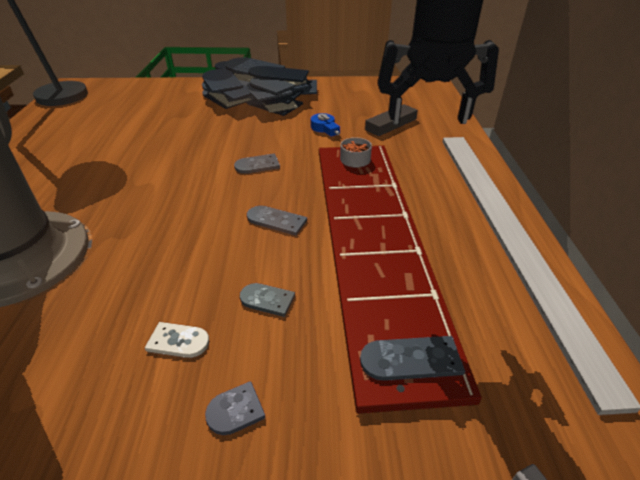

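The side view (camera at −y, looking +y) shows the bedded slate at the robot's right, at (410,357), and the tin at the left, at (356,152). So mark_4 takes a, mark_3 b, mark_2 c and mark_1 d. The loose grey candidates are at (258,163), (277,219), (267,298) and (235,408). The white one at (178,340) is the look-alike to leave alone. Next I'll measure them.

```bash
cat > h.py <<'E'
import numpy as np,cv2,pickle
def ray(c,px):
    px=np.asarray(px,float).reshape(-1,2);f=240/np.tan(np.radians(c['fovy'])/2)
    d=np.c_[(px[:,0]-c['cx'])/f,(px[:,1]-c['cy'])/f,np.ones(len(px))]
    if c.get('fish'):
        r=np.hypot(d[:,0],d[:,1]);s=np.where(r>1e-9,np.sin(r)/np.maximum(r,1e-9),1);d=np.c_[d[:,0]*s,d[:,1]*s,np.cos(r)]
    return d@c['pose'][:3,:3].T,c['pose'][:3,3]
def plane(c,px,z):
    d,o=ray(c,px);return (o+d*((z-o[2])/d[:,2])[:,None])[:,:2]
def grid(c,x0,x1,y0,y1,z,res=0.0005):
    """top view of plane z: row down = -x, col right = -y"""
    xs=np.arange(x1,x0,-res);ys=np.arange(y1,y0,-res);X,Y=np.meshgrid(xs,ys,indexing='ij')
    P=np.c_[X.ravel(),Y.ravel(),np.full(X.size,z)]-c['pose'][:3,3];p=P@c['pose'][:3,:3]
    f=240/np.tan(np.radians(c['fovy'])/2)
    if c.get('fish'):
        r=np.hypot(p[:,0],p[:,1]);k=np.arctan2(r,p[:,2])/np.maximum(r,1e-9)
    else: k=1/p[:,2]
    u=(c['cx']+f*p[:,0]*k).reshape(X.shape).astype('f4');v=(c['cy']+f*p[:,1]*k).reshape(X.shape).astype('f4')
    return cv2.remap(c['pixels'],u,v,cv2.INTER_LINEAR)
E
python3 - <<'E'
from h import *
for n in('side','scene'):
    c=pickle.load(open(n+'.pkl','rb'))
    # height check from depth via slate pts
    h=cv2.cvtColor(c['pixels'],cv2.COLOR_RGB2HSV);m=((h[...,1]<75)&(h[...,2]>45)&(h[...,2]<170)).astype('u1')*255
    m=cv2.morphologyEx(cv2.morphologyEx(m,cv2.MORPH_OPEN,np.ones((3,3))),cv2.MORPH_CLOSE,np.ones((5,5)))
    for k in cv2.findContours(m,0,2)[0]:
        if cv2.contourArea(k)<150: continue
        w=plane(c,k[:,0],.009)
        (ctr,sz,a)=cv2.minAreaRect((w*1000).astype('f4'))
        if max(sz)<160 and 250<ctr[0]<900: print(n,k[:,0].mean(0).round(),np.round(ctr,1),np.round(sz,1),round(a,1))
c=pickle.load(open('side.pkl','rb'))
g=grid(c,.3,.8,-.4,.4,.014,.001);cv2.imwrite('pics/top.png',g[:,:,::-1])
h=cv2.cvtColor(c['pixels'],cv2.COLOR_RGB2HSV);m=((h[...,1]<110)&(h[...,2]>170)).astype('u1')*255
for k in cv2.findContours(m,0,2)[0]:
    if cv2.contourArea(k)<60: continue
    w=plane(c,k[:,0],.018);print(k[:,0].mean(0).round(),np.round(cv2.minAreaRect((w*1000).astype('f4')),1) if 0 else (w.min(0).round(3),w.max(0).round(3)))
E
```

```text
side [527. 472.] [ 743.8 -367.2] [14.5 35. ] 88.7
side [238. 407.] [ 412.2 -286.7] [65.  52.4] 25.2
side [402. 359.] [ 632.  -217.4] [114.8  58.4] 2.9
side [175. 338.] [ 319.1 -181.9] [21.5 43.7] 56.8
side [269. 299.] [ 438.3 -105.4] [46.6 82.2] 70.4
side [276. 219.] [440.5  91.7] [ 55.8 114.9] 65.4
side [254. 163.] [387.6 294.1] [95.2 63.6] 15.8
side [357. 152.] [614.2 343.5] [133.2  68.3] 83.9
side [280. 106.] [428.7 600.4] [86.8 52.3] 18.6
scene [205. 456.] [ 743.9 -399.2] [35.5 72.9] 25.1
scene [ 17. 406.] [ 491.7 -563.2] [ 48.6 105.1] 76.4
scene [260. 338.] [ 626.9 -225.4] [138.6  62.1] 3.5
scene [166. 287.] [ 414.9 -289.6] [68.3 55.7] 26.3
scene [256. 256.] [ 440.6 -108.6] [46.  87.4] 70.9
scene [330. 218.] [443.7  89.3] [ 50.4 118.4] 65.0
scene [445. 208.] [586.4 322.2] [ 69.8 121.4] 34.9
scene [542. 202.] [718.2 506.3] [157.8  84.4] 40.1
scene [376. 175.] [366.9 295. ] [ 76.7 154.4] 87.3
scene [422. 145.] [365.  492.1] [56.5 94. ] 37.3
[174. 337.] (array([ 0.284, -0.212]), array([ 0.366, -0.158]))
[415. 267.] (array([ 0.558, -0.188]), array([0.702, 0.147]))
[538. 276.] (array([ 0.832, -0.301]), array([0.905, 0.392]))
```

View pics/top.png

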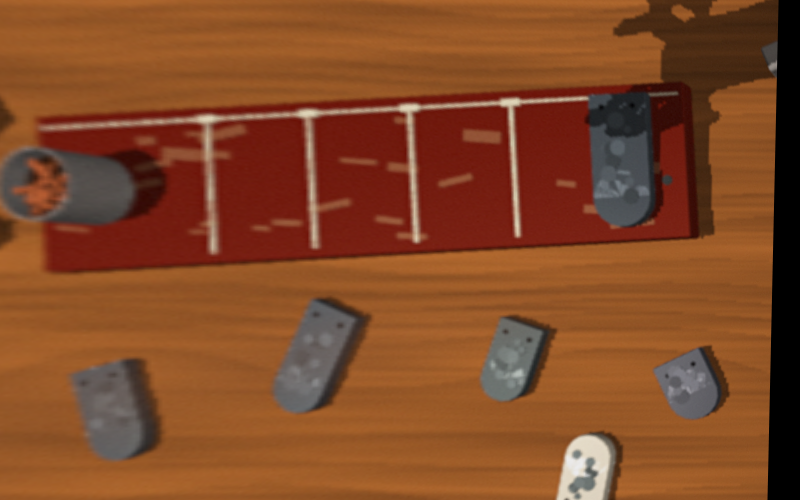

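Sizes identify the slates: a is side (277,219), 115 mm long at world (.441,.090). b is (254,163), 95 mm long at (.388,.294). c is (268,298), 82 mm long at (.438,-.106), grey, with the white one beside it left alone. d is (236,407), 65 mm long at (.412,-.288). All heads point away from the robot. Next are exact line fits for the marks and slate axes.

```bash
cat > meas.py <<'E'
from h import *
def marks(c,z=.018):
    x0,x1,y0,y1,r=.52,.74,-.2,.2,.0005
    g=grid(c,x0,x1,y0,y1,z,r);h=cv2.cvtColor(g,cv2.COLOR_RGB2HSV)
    m=((h[...,1]<130)&(h[...,2]>150)).astype('u1')*255
    out=[]
    n,l,s,_=cv2.connectedComponentsWithStats(m)
    big=l==1+np.argmax(s[1:,4]);R,C=np.nonzero(big)
    X=x1-R*r;Y=y1-C*r
    # head line: topmost robust
    sel=X>X.max()-.04
    for _ in range(8):
        p=np.polyfit(Y[sel],X[sel],1);sel=np.abs(X-np.polyval(p,Y))<.004
    head=p
    q=(X-np.polyval(p,Y))<-.012
    xs=X[q];ys=Y[q]+(xs-.64)*p[0]
    hist,e=np.histogram(ys,bins=np.arange(-.2,.2,.002));
    for pk in sorted([i for i in range(2,len(hist)-2) if hist[i]>300 and hist[i]==hist[i-2:i+3].max()],reverse=False):
        k=np.abs(ys-e[pk]-.001)<.006
        t=np.polyfit(X[q][k],Y[q][k],1)
        x=.69
        for _ in range(5): y=np.polyval(t,x);x=np.polyval(head,y)
        out.append((round(x,4),round(y,4),round(np.degrees(np.arctan(t[0])),2)))
    return np.degrees(np.arctan(-head[0])).round(2),out
E
python3 - <<'E'
from meas import *
for n in('side','scene'):
    c=pickle.load(open(n+'.pkl','rb'));print(n,marks(c))
E
```

```text
side (np.float64(3.14), [(np.float64(0.6966), np.float64(-0.1135), np.float64(3.13)), (np.float64(0.6911), np.float64(-0.013), np.float64(3.2)), (np.float64(0.6856), np.float64(0.0874), np.float64(3.17)), (np.float64(0.6801), np.float64(0.188), np.float64(3.15))])
scene (np.float64(3.13), [(np.float64(0.6938), np.float64(-0.1164), np.float64(3.09)), (np.float64(0.6884), np.float64(-0.0164), np.float64(3.19)), (np.float64(0.6884), np.float64(-0.0164), np.float64(3.1)), (np.float64(0.6829), np.float64(0.0833), np.float64(3.05)), (np.float64(0.6774), np.float64(0.1843), np.float64(3.61))])
```

Board yaw is 3.1°, with mark_4 near (.695,-.115) and mark_1 near (.679,.186). I'll go above slate a now and refine with the wrist camera.

```bash
python3 -m jog '[[9,-23.2,7,-1.13],[9,-23.2,7,-1.13],[9,-23.2,7,-1.13],[9,-23.2,7,-1.13],[9,-23.2,7,-1.13],[9,-23.2,7,-1.13],[9,-23.2,7,-1.13],[9,-23.2,7,-1.13],[9,-23.2,7,-1.13],[9,-23.2,7,-1.13],[9,-23.2,7,-1.13],[9,-23.2,7,-1.13],[9,-23.2,7,-1.13]]' -1 40
cat >> h.py <<'E'
def wrist(bot,name):
    c=bot.read_camera('wrist');c['fish']=1;pickle.dump(c,open(name+'.pkl','wb'));cv2.imwrite(f'pics/{name}.png',c['pixels'][:,:,::-1]);return c
def go(bot,x,y,z,phi):
    "row for jog to reach world x,y,z with tool y at world angle phi deg"
    from scipy.spatial.transform import Rotation as R
    o=bot.get_obs();q=o['tool_rot'];M=R.from_quat([q[1],q[2],q[3],q[0]]).as_matrix()
    p0=np.degrees(np.arctan2(M[1,1],M[0,1]));d=M.T@(np.array([x,y,z])-o['eef_pos'])
    print('at',np.round(o['eef_pos'],4),'phi',round(p0,2),'tilt',np.round(M[2],3),'row',np.round(d*100,2),round(np.radians((p0-phi+180)%360-180),3))
E
python3 - <<'E'
from h import *;from station import bot
c=wrist(bot,'w1');print(c['fovy'],c['cx'],c['cy'],np.round(c['pose'],3).tolist());go(bot,.442,.0905,.16,65)
E
```

```text
t: 1.18
eef_pos: [0.4431, 0.0899, 0.1612]
tool_rot: [-0.0, 0.22, 0.975, -0.0]
contact_force: [-0.1, -0.4, 0.2]
gripper_width: 1.003
grasp_force: 0.0
65.70646984690485 309.4510525704309 243.0042045886425 [[0.43, 0.866, 0.257, 0.378], [0.903, -0.412, -0.122, 0.12], [0.0, 0.284, -0.959, 0.304], [0.0, 0.0, 0.0, 1.0]]
at [0.4431 0.09   0.1612] phi 64.62 tilt [ 0. -0. -1.] row [0.12 0.   0.12] -0.007
```

View pics/w1.png

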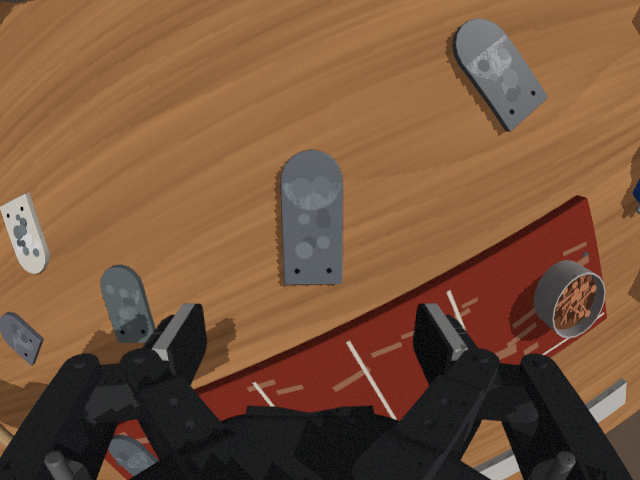

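The wrist view shows slate a at (312,218), head down in the picture, b at (500,75), c at (127,302) and d at (20,338). I'll measure each one from here.

```bash
cat >> h.py <<'E'
def slates(c,z=.009,smax=80):
    h=cv2.cvtColor(c['pixels'],cv2.COLOR_RGB2HSV);m=((h[...,1]<smax)&(h[...,2]>50)&(h[...,2]<190)).astype('u1')*255
    m=cv2.morphologyEx(cv2.morphologyEx(m,cv2.MORPH_OPEN,np.ones((3,3))),cv2.MORPH_CLOSE,np.ones((5,5)))
    for k in cv2.findContours(m,0,2)[0]:
        if cv2.contourArea(k)<500: continue
        w=plane(c,k[:,0],z);(ct,sz,a)=cv2.minAreaRect((w*1000).astype('f4'))
        if max(sz)<170 and min(sz)>30: print(k[:,0].mean(0).round(),np.round(ct,1),np.round(sz,1),round(a,1))
E
python3 - <<'E'
from h import *
c=pickle.load(open('w1.pkl','rb'));slates(c)
E
```

```text
[ 61. 464.] [ 617.4 -424.6] [ 54.5 113.9] 24.7
[499. 464.] [862.2 178.6] [76.9 56.5] 8.9
[133. 453.] [ 614.4 -252.9] [61.4 77.8] 17.1
[606. 401.] [853.7 362.9] [68.8 77.5] 2.0
[ 22. 338.] [ 410.6 -283. ] [66.9 60.3] 25.8
[127. 305.] [ 437.3 -104. ] [49.5 82.8] 71.3
[569. 294.] [633.5 310. ] [115.8  79.2] 30.3
[ 34. 231.] [ 323.4 -174.4] [44.8 77.7] 79.3
[308. 184.] [439.7  92.9] [ 49.7 113. ] 65.6
[498.  70.] [386.1 295.2] [97.3 55.7] 16.0
```

```bash
python3 - <<'E'
from h import *;from station import bot
go(bot,.440,.0925,.012,65.6)
E
python3 -m jog '[[0.4,0.1,5,-0.017],[0.4,0.1,9,-0.017],[0.4,0.1,12,-0.017],[0.4,0.1,14,-0.017],[0.4,0.1,14.8,-0.017],[0.4,0.1,14.8,-0.017],[0.4,0.1,14.8,-0.017]]' -0.4 40; python3 - <<'E'
from h import *;from station import bot
go(bot,.440,.0925,.00,65.6);wrist(bot,'w2')
E
python3 -m jog '[[0,0,0.4,0],[0,0,0.8,0],[0,0,0.8,0]]'
```

```text
at [0.4431 0.09   0.1612] phi 64.62 tilt [ 0. -0. -1.] row [ 0.39  0.1  14.92] -0.017
t: 1.82
eef_pos: [0.4404, 0.0929, 0.0138]
tool_rot: [0.0, 0.211, 0.978, 0.0]
contact_force: [0.6, -0.6, 0.4]
gripper_width: 0.698
grasp_force: 0.0
at [0.4404 0.0929 0.0138] phi 65.69 tilt [-0.  0. -1.] row [ 0.02 -0.05  1.38] 0.002
t: 2.12
eef_pos: [0.4402, 0.0926, 0.0056]
tool_rot: [0.0, 0.21, 0.978, 0.0]
contact_force: [0.3, 0.5, 0.8]
gripper_width: 0.7
grasp_force: 0.0
```

View pics/w2.png

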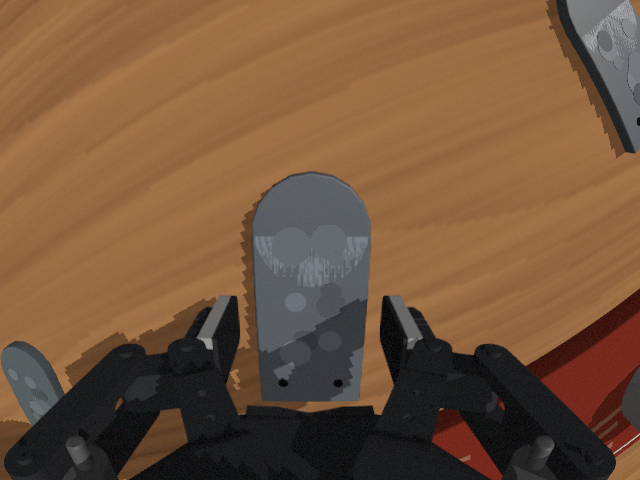

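The jaws at (222,335) and (402,335) straddle slate a (255–370). I'll feel down to the bench.

```bash
for i in 1 2 3; do python3 -m jog '[[0,0,0.2,0],[0,0,0.2,0]]' | egrep 'eef|contact'; done
```

```text
eef_pos: [0.4399, 0.0926, 0.0033]
contact_force: [0.6, 0.2, -0.5]
eef_pos: [0.4398, 0.0926, 0.0011]
contact_force: [-0.6, 0.3, 0.4]
eef_pos: [0.4397, 0.0926, -0.001]
contact_force: [-1.0, -0.5, -0.1]
```

```bash
python3 -m jog '[[0,0,0,0],[0,0,0,0],[0,0,0,0],[0,0,0,0],[0,0,0,0],[0,0,0,0]]' 1 40; python3 -m jog '[[0,0,-1,0],[0,0,-3,0],[0,0,-5,0],[0,0,-6,0],[0,0,-6,0],[0,0,-6,0]]';python3 - <<'E'
from h import *;from station import bot
wrist(bot,'w3')
E
```

```text
t: 3.12
eef_pos: [0.4398, 0.0926, -0.0005]
tool_rot: [0.0, 0.21, 0.978, -0.0]
contact_force: [-1.0, -0.6, 4.8]
gripper_width: 0.571
grasp_force: 41.3
t: 3.62
eef_pos: [0.4402, 0.0926, 0.0596]
tool_rot: [0.001, 0.21, 0.978, 0.0]
contact_force: [0.8, -0.8, -1.8]
gripper_width: 0.57
grasp_force: 42.4
```

View pics/w3.png

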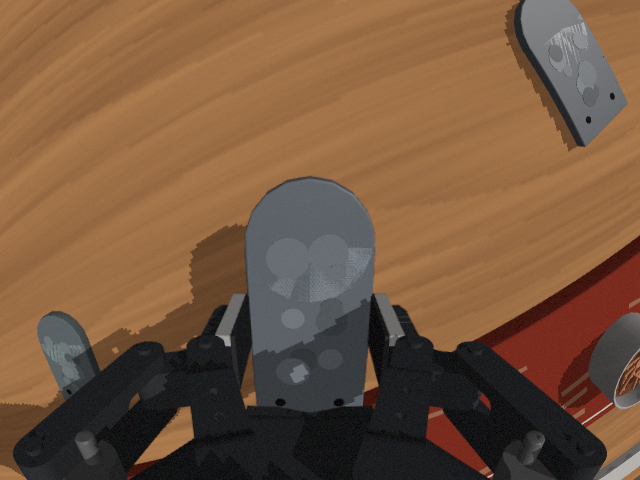

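Slate a is held. Next I'll measure its tail tip relative to the TCP and plan the move to mark_4.

```bash
cat >> h.py <<'E'
def tail(bot,c,L,zoff=.0095,u=310):
    "slate centre offset along slate axis from TCP (m), via tail tip; + = toward head"
    from scipy.spatial.transform import Rotation as R
    o=bot.get_obs();q=o['tool_rot'];M=R.from_quat([q[1],q[2],q[3],q[0]]).as_matrix();e=o['eef_pos']
    h=cv2.cvtColor(c['pixels'],cv2.COLOR_RGB2HSV);m=((h[...,1]<80)&(h[...,2]>50)).astype('u1')*255
    m=cv2.morphologyEx(m,cv2.MORPH_OPEN,np.ones((3,3)));n,l,s,_=cv2.connectedComponentsWithStats(m)
    lab=l[260,u];R_,C=np.nonzero(l==lab)
    w=plane(c,np.c_[C,R_],e[2]+zoff);loc=(np.c_[w,np.full(len(w),e[2])]-e)@M
    t=loc[:,0].max();k=loc[:,0]>t-.004;b=np.abs(loc[:,0]-.01)<.015
    print('tail at',t.round(4),'centre offset to head',round(L/2-t,4),'tail y',loc[k,1].mean().round(4),'width',loc[b,1].min().round(4),loc[b,1].max().round(4))
def place(bot,m,off,z,yaw=3.13):
    "tool target for slate L on mark m: head on line"
    L,x,y=m;a=np.radians(yaw);d=L/2+off
    go(bot,x-d*np.cos(a),y-d*np.sin(a),z,90+yaw)
E
python3 - <<'E'
from h import *;from station import bot
c=pickle.load(open('w3.pkl','rb'));tail(bot,c,.114)
place(bot,(.114,.6952,-.1150),0,.10)
E
```

```text
tail at 0.0571 centre offset to head -0.0001 tail y -0.0003 width -0.0252 0.0246
at [0.4396 0.0924 0.059 ] phi 65.7 tilt [ 0. -0. -1.] row [-26.77 -11.01  -4.11] -0.479
```

```bash
python3 -m jog '[[-1,-0.5,-3,-0.05],[-5,-2,-4,-0.15],[-9,-4,-4,-0.27],[-13,-5.5,-4,-0.37],[-17,-7,-4,-0.48],[-21,-8.7,-4,-0.48],[-24,-10,-4,-0.48],[-26,-10.7,-4,-0.48],[-26.8,-11,-4,-0.48],[-26.8,-11,-4,-0.48],[-26.8,-11,-4,-0.48]]';python3 - <<'E'
from h import *;from station import bot
wrist(bot,'w4');place(bot,(.114,.6952,-.1150),0,.10)
c=bot.read_camera('side');cv2.imwrite('pics/s4.png',c['pixels'][:,:,::-1])
E
```

```text
t: 4.58
eef_pos: [0.6375, -0.1166, 0.0977]
tool_rot: [-0.001, -0.028, 1.0, 0.001]
contact_force: [-0.3, 0.9, -1.6]
gripper_width: 0.566
grasp_force: 42.6
at [ 0.6374 -0.1157  0.0981] phi 93.34 tilt [ 0.003  0.002 -1.   ] row [-0.08 -0.25 -0.19] 0.004
```

View pics/w4.png

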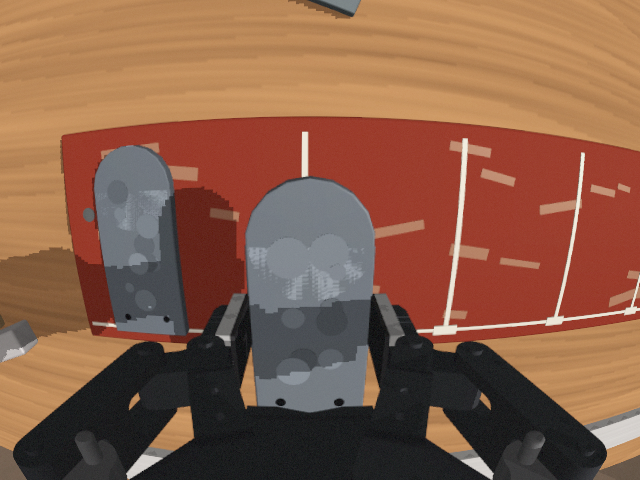

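The wrist view has the mark_4 centre line at (304,150), mark_3 from (464,140) to (446,328), mark_2 from (583,153) to (556,319), and the bedded slate at (140,240). I'll measure the marks in the wrist camera's frame.

```bash
cat >> h.py <<'E'
def wmarks(c):
    h=cv2.cvtColor(c['pixels'],cv2.COLOR_RGB2HSV);m=((h[...,1]<90)&(h[...,2]>195))
    R_,C=np.nonzero(m);w=plane(c,np.c_[C,R_],.018);a=np.radians(3.13)
    ax=np.array([[np.cos(a),np.sin(a)],[-np.sin(a),np.cos(a)]])
    l=(w-[.6897,-.0148])@ax.T   # board frame at nominal mark3
    for n,y in((4,-.1),(3,0),(2,.1),(1,.2)):
        k=(np.abs(l[:,1]-y)<.008)&(l[:,0]<-.015)&(l[:,0]>-.14)
        if k.sum()>15:
            q=l[k];med=np.median(q[:,1]);q=q[np.abs(q[:,1]-med)<.004];print('mark',n,len(q),'dy mm',((q[:,1].mean()-y)*1e3).round(2),'range x',q[:,0].min().round(3),q[:,0].max().round(3),'slope deg',np.degrees(np.polyfit(q[:,0],q[:,1],1)[0]).round(2) if np.ptp(q[:,0])>.05 else '')
    k=(np.abs(l[:,0])<.012)&(np.abs(l[:,1])<.33);q=l[k]
    # restrict to between marks to skip ticks
    for lo,hi in((-.29,-.26),(-.24,-.112),(-.088,-.012),(.012,.088),(.112,.188)):
        s=q[(q[:,1]>lo)&(q[:,1]<hi)]
        if len(s)>15: md=np.median(s[:,0]);s=s[np.abs(s[:,0]-md)<.004];print('head',lo,hi,len(s),'dx mm',(s[:,0].mean()*1e3).round(2))
E
python3 - <<'E'
from h import *;from station import bot
c=pickle.load(open('w4.pkl','rb'));wmarks(c)
E
```

```text
mark 4 267 dy mm -2.43 range x -0.133 -0.106 slope deg 
mark 3 883 dy mm -1.96 range x -0.133 -0.015 slope deg 0.02
mark 2 518 dy mm -1.38 range x -0.133 -0.016 slope deg -0.07
mark 1 40 dy mm -0.85 range x -0.035 -0.016 slope deg 
head -0.088 -0.012 49 dx mm 0.43
head 0.012 0.088 261 dx mm 0.45
head 0.112 0.188 163 dx mm 0.45
```

```bash
python3 - <<'E'
from h import *;from station import bot
place(bot,(.114,.6957,-.1170),0,.028)
E
python3 -m jog '[[-0.1,-0.1,3,0.003],[-0.1,-0.1,6,0.003],[-0.1,-0.1,7,0.003],[-0.1,-0.1,7,0.003],[-0.1,-0.1,7,0.003],[-0.1,-0.1,7,0.003]]'|grep eef;python3 - <<'E'
from h import *;from station import bot
c=wrist(bot,'w5');place(bot,(.114,.6957,-.1170),0,.028);wmarks(c);tail(bot,c,.114)
E
```

```text
at [ 0.6375 -0.1154  0.0985] phi 93.37 tilt [ 0.002  0.001 -1.   ] row [-0.12 -0.48  7.05] 0.004
eef_pos: [0.641, -0.1183, 0.031]
at [ 0.6412 -0.1185  0.0313] phi 93.07 tilt [-0.003 -0.    -1.   ] row [ 0.25 -0.15  0.33] -0.001
mark 4 506 dy mm -2.38 range x -0.133 -0.11 slope deg 
mark 3 1345 dy mm -1.75 range x -0.133 -0.019 slope deg 0.01
mark 2 305 dy mm -1.05 range x -0.083 -0.015 slope deg 0.36
head -0.088 -0.012 57 dx mm 0.72
head 0.012 0.088 245 dx mm 0.64
head 0.112 0.188 62 dx mm 0.65
tail at 0.078 centre offset to head -0.021 tail y -0.0016 width -0.0252 0.0243
```

```bash
python3 -m jog '[[0.25,-0.1,0.2,0],[0.25,-0.1,0.2,0],[0.25,-0.1,0.2,0],[0.25,-0.1,0.2,0],[0.25,-0.1,0.2,0],[0.25,-0.1,0.2,0]]'|grep eef;python3 - <<'E'
from h import *;from station import bot
for i in range(4): bot.read_camera('wrist');place(bot,(.114,.6958,-.1170),0,.0185)
E
```

```text
eef_pos: [0.6376, -0.1199, 0.0274]
at [ 0.6376 -0.1199  0.0274] phi 93.05 tilt [-0.  0. -1.] row [-0.13 -0.02  0.89] -0.001
at [ 0.6376 -0.1199  0.0273] phi 93.05 tilt [-0.  0. -1.] row [-0.13 -0.03  0.88] -0.001
at [ 0.6375 -0.1199  0.0273] phi 93.05 tilt [-0.  0. -1.] row [-0.13 -0.03  0.88] -0.001
at [ 0.6375 -0.1199  0.0273] phi 93.05 tilt [ 0.  0. -1.] row [-0.14 -0.03  0.88] -0.001
```

```bash
python3 -m jog '[[-0.07,-0.02,0.4,0],[-0.13,-0.03,0.7,0],[-0.13,-0.03,0.85,0],[-0.13,-0.03,0.95,0],[-0.13,-0.03,0.95,0],[-0.13,-0.03,0.95,0]]'|egrep 'eef|cont';python3 - <<'E'
from h import *;from station import bot
c=wrist(bot,'w6');place(bot,(.114,.6958,-.1170),0,.0185);wmarks(c)
E
```

```text
eef_pos: [0.6388, -0.1201, 0.0177]
contact_force: [0.1, -0.1, -1.6]
at [ 0.6388 -0.1201  0.0177] phi 93.05 tilt [-0.  0. -1.] row [-0.01  0.   -0.08] -0.001
mark 4 500 dy mm -2.62 range x -0.133 -0.114 slope deg 
mark 3 1388 dy mm -1.67 range x -0.133 -0.022 slope deg 0.01
mark 2 115 dy mm -0.95 range x -0.044 -0.015 slope deg 
head 0.012 0.088 230 dx mm 0.76
head 0.112 0.188 28 dx mm 0.84
```

View pics/w6.png

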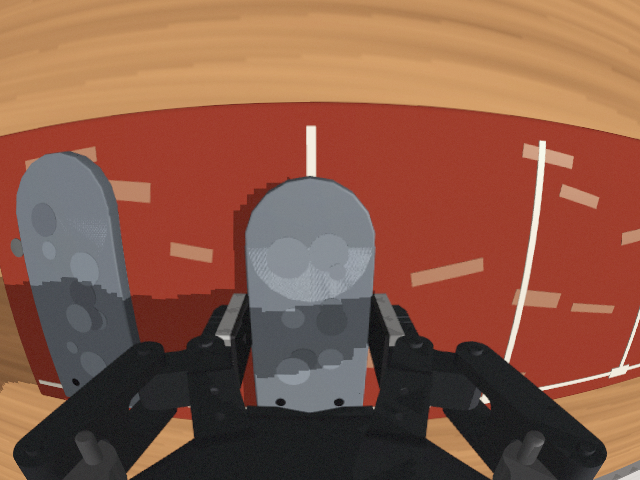

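Slate a's tail tip (310,178) sits on the mark line (311,150). I'll release it and back off, and print the move toward b.

```bash
python3 -m jog '[[0,0,0,0],[0,0,0,0],[0,0,0,0],[0,0,0,0],[0,0,-2,0],[0,0,-5,0],[0,0,-9,0],[0,0,-11,0],[0,0,-11,0],[0,0,-11,0]]' -0.4|egrep 'eef|cont|wid';python3 - <<'E'
from h import *;from station import bot
c=wrist(bot,'w7');wmarks(c);slates(c,.027,110)
go(bot,.392,.2955,.15,106)
E
```

```text
eef_pos: [0.6398, -0.1203, 0.1295]
contact_force: [-0.6, 0.7, -0.1]
gripper_width: 0.702
mark 4 135 dy mm -2.23 range x -0.132 -0.115 slope deg 
mark 3 682 dy mm -1.99 range x -0.133 -0.015 slope deg 0.02
mark 2 428 dy mm -1.47 range x -0.133 -0.016 slope deg 0.01
mark 1 260 dy mm -0.98 range x -0.132 -0.016 slope deg -0.05
head -0.29 -0.26 16 dx mm 0.51
head -0.24 -0.112 96 dx mm 0.57
head -0.088 -0.012 125 dx mm 0.24
head 0.012 0.088 190 dx mm 0.34
head 0.112 0.188 129 dx mm 0.39
[310. 196.] [ 637.9 -121. ] [113.7  50.1] 3.1
[154. 219.] [ 636.6 -235. ] [129.  70.] 3.2
at [ 0.6386 -0.1203  0.1278] phi 93.04 tilt [-0. -0. -1.] row [22.42 42.83 -2.23] -0.226
```

View pics/w7.png

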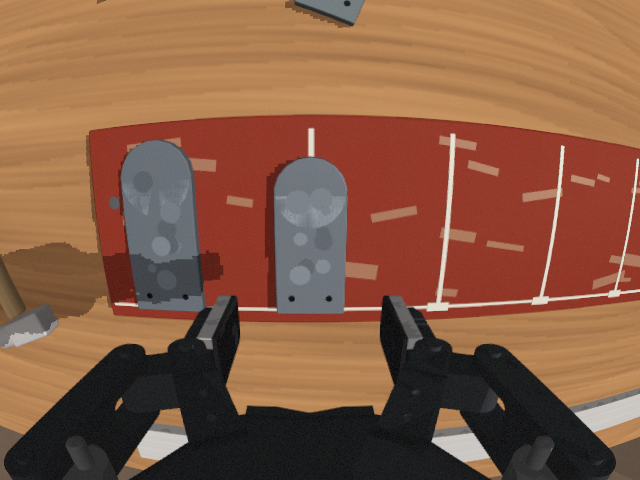

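Slate a lies flat at the mark, with centre error under 1 mm, yaw 3.1° and its head on the line like the bedded slate's. On to b.

```bash
python3 -m jog '[[1.5,2.5,-2,-0.05],[3.5,6.5,-2,-0.1],[5.5,10.5,-2,-0.15],[7.5,14,-2,-0.2],[9.5,18,-2,-0.226],[11,21.5,-2,-0.226],[13,25,-2,-0.226],[15,28.5,-2,-0.226],[17,32,-2,-0.226],[19,36,-2,-0.226],[21,40,-2,-0.226],[22.4,42.8,-2,-0.226],[22.4,42.8,-2,-0.226],[22.4,42.8,-2,-0.226],[22.4,42.8,-2,-0.226],[22.4,42.8,-2,-0.226]]' -0.5|egrep 'eef|cont|wid';python3 - <<'E'
from h import *;from station import bot
c=wrist(bot,'w8');slates(c)
go(bot,.390,.2955,.0,106)
E
```

```text
eef_pos: [0.3927, 0.2935, 0.1469]
contact_force: [-0.1, 0.0, 0.3]
gripper_width: 0.751
[562. 333.] [433.3 586.4] [86.2 42.4] 21.4
[315. 189.] [385.7 295.2] [96.5 55.8] 15.8
at [0.3929 0.2936 0.1471] phi 105.84 tilt [ 0.001 -0.001 -1.   ] row [ 0.21  0.28 14.71] -0.003
```

```bash
python3 -m jog '[[0.65,0.35,4,0],[0.65,0.35,8,0],[0.65,0.35,11,0],[0.65,0.35,12.5,0],[0.65,0.35,12.5,0],[0.65,0.35,12.5,0],[0.65,0.35,12.5,0]]'|egrep 'eef|cont|wid';python3 - <<'E'
from h import *;from station import bot
go(bot,.3857,.2952,-.0015,105.8)
E
```

```text
eef_pos: [0.3862, 0.2969, 0.0237]
contact_force: [0.5, -0.8, -0.1]
gripper_width: 0.747
at [0.3862 0.2969 0.0237] phi 105.92 tilt [-0.001  0.    -1.   ] row [ 0.1  -0.15  2.52] 0.002
```

```bash
python3 -m jog '[[0.1,-0.15,0.4,0.002],[0.1,-0.15,1,0.002],[0.1,-0.15,1.6,0.002],[0.1,-0.15,2.1,0.002],[0.1,-0.15,2.4,0.002],[0.1,-0.15,2.5,0.002],[0.1,-0.15,2.5,0.002]]'|egrep 'eef|cont|wid';python3 -m jog '[[0,0,0,0],[0,0,0,0],[0,0,0,0],[0,0,0,0],[0,0,0,0],[0,0,0,0]]' 1 40|egrep 'eef|cont|wid|gras'; python3 - <<'E'
from h import *;from station import bot
go(bot,.3857,.2952,-.0015,105.8);print(bot.get_obs()['eef_pos'])
E
python3 -m jog '[[0,0,-1,0],[0,0,-3,0],[0,0,-6,0],[0,0,-10,0],[0,0,-10,0],[0,0,-10,0],[0,0,-10,0]]'|egrep 'eef|wid|gras';python3 - <<'E'
from h import *;from station import bot
c=wrist(bot,'w9');tail(bot,c,.098);place(bot,(.098,.6902,-.0168),0,.10)
E
```

```text
eef_pos: [0.3843, 0.2951, -0.0026]
contact_force: [0.2, -1.0, 0.3]
gripper_width: 0.752
eef_pos: [0.3846, 0.2953, -0.0019]
contact_force: [-1.8, -1.0, 4.8]
gripper_width: 0.639
grasp_force: 43.0
at [ 0.3846  0.2953 -0.0019] phi 105.89 tilt [-0.  0. -1.] row [-0.1  -0.04 -0.04] 0.002
[ 0.38460651  0.29528605 -0.00193864]
eef_pos: [0.3846, 0.2946, 0.0978]
gripper_width: 0.636
grasp_force: 42.9
tail at 0.0475 centre offset to head 0.0015 tail y 0.0008 width -0.0288 0.0276
at [0.3841 0.2943 0.097 ] phi 105.87 tilt [ 0.001 -0.001 -1.   ] row [-16.16 -37.21  -0.29] 0.222
```

```bash
python3 -m jog '[[-0.5,-1,0,0.03],[-2,-4.5,0,0.08],[-3.7,-8.5,0,0.14],[-5.3,-12.3,0,0.2],[-7,-16,0,0.22],[-8.6,-19.8,0,0.22],[-10.2,-23.5,0,0.22],[-11.8,-27.2,0,0.22],[-13.4,-31,0,0.22],[-15,-34.7,0,0.22],[-16,-37.2,0,0.22],[-16,-37.2,0,0.22],[-16,-37.2,0,0.22],[-16,-37.2,0,0.22],[-16,-37.2,0,0.22],[-16,-37.2,0,0.22],[-16,-37.2,0,0.22]]'|egrep 'eef|wid|gras';python3 - <<'E'
from h import *;from station import bot
c=wrist(bot,'w10');wmarks(c);place(bot,(.098,.6902,-.0168),.0013,.03)
E
```

```text
eef_pos: [0.6398, -0.0176, 0.0978]
gripper_width: 0.635
grasp_force: 43.0
mark 4 156 dy mm -2.81 range x -0.133 -0.114 slope deg 
mark 3 562 dy mm -2.54 range x -0.133 -0.082 slope deg -0.29
mark 2 892 dy mm -1.93 range x -0.133 -0.015 slope deg 0.01
mark 1 525 dy mm -1.36 range x -0.133 -0.015 slope deg -0.02
head -0.24 -0.112 28 dx mm 1.04
head 0.012 0.088 49 dx mm 0.29
head 0.112 0.188 264 dx mm 0.27
at [ 0.6399 -0.0178  0.0979] phi 93.36 tilt [ 0.  0. -1.] row [ 0.   -0.17  6.79] 0.004
```

```bash
python3 -m jog '[[0,-0.2,2,0.004],[0,-0.2,4,0.004],[0,-0.2,6,0.004],[0,-0.2,6.8,0.004],[0,-0.2,6.8,0.004],[0,-0.2,6.8,0.004],[0,-0.2,6.8,0.004],[0,-0.2,6.8,0.004]]'|egrep 'eef';python3 - <<'E'
from h import *;from station import bot
c=wrist(bot,'w11');wmarks(c);place(bot,(.098,.6902,-.0173),.0013,.017)
E
```

```text
eef_pos: [0.6415, -0.0207, 0.0313]
mark 4 273 dy mm -3.03 range x -0.133 -0.114 slope deg 
mark 3 879 dy mm -2.41 range x -0.133 -0.093 slope deg 
mark 2 1363 dy mm -1.75 range x -0.133 -0.015 slope deg 0.01
mark 1 247 dy mm -1.0 range x -0.07 -0.015 slope deg 0.54
head 0.012 0.088 47 dx mm 0.46
head 0.112 0.188 285 dx mm 0.5
at [ 0.6414 -0.0207  0.0312] phi 93.05 tilt [-0.002 -0.    -1.   ] row [0.14 0.08 1.41] -0.001
```

```bash
python3 -m jog '[[0.14,0.08,0.4,0],[0.14,0.08,0.8,0],[0.14,0.08,1.1,0],[0.14,0.08,1.2,0],[0.14,0.08,1.2,0],[0.14,0.08,1.2,0],[0.14,0.08,1.2,0]]'|egrep 'eef|cont';python3 - <<'E'
from h import *;from station import bot
place(bot,(.098,.6902,-.0173),.0013,.0161)
E
```

```text
eef_pos: [0.6391, -0.02, 0.0178]
contact_force: [0.4, 0.5, -0.7]
at [ 0.6391 -0.02    0.0178] phi 93.05 tilt [-0.  0. -1.] row [-0.09 -0.01  0.17] -0.001
```

```bash
python3 -m jog '[[-0.05,0,0.05,0],[-0.09,0,0.1,0],[-0.09,0,0.18,0],[-0.09,0,0.18,0],[-0.09,0,0.18,0]]'|egrep 'eef|cont';python3 -m jog '[[0,0,0,0],[0,0,0,0],[0,0,0,0],[0,0,0,0],[0,0,-2,0],[0,0,-5,0],[0,0,-9,0],[0,0,-11,0],[0,0,-11,0],[0,0,-11,0],[0,0,-11,0],[0,0,-11,0]]' -0.4|egrep 'eef|cont|wid';python3 - <<'E'
from h import *;from station import bot
c=wrist(bot,'w12');wmarks(c);slates(c,.027,110)
go(bot,.4375,-.1045,.13,71)
E
```

```text
eef_pos: [0.6401, -0.02, 0.0162]
contact_force: [0.6, 0.2, 0.0]
eef_pos: [0.6388, -0.0203, 0.1245]
contact_force: [1.1, 0.2, -0.6]
gripper_width: 0.7
mark 4 126 dy mm -2.77 range x -0.133 -0.114 slope deg 
mark 3 273 dy mm -2.26 range x -0.133 -0.098 slope deg 
mark 2 701 dy mm -1.94 range x -0.133 -0.016 slope deg -0.03
mark 1 447 dy mm -1.44 range x -0.133 -0.015 slope deg -0.04
head -0.24 -0.112 60 dx mm 0.45
head -0.088 -0.012 92 dx mm 0.24
head 0.012 0.088 134 dx mm 0.17
head 0.112 0.188 197 dx mm 0.3
[539. 459.] [895.7 257. ] [86.9 45.3] 13.5
[626. 230.] [615.7 266.3] [73.3 35.8] 20.5
[306. 226.] [641.4 -22. ] [98.4 59.3] 2.4
[187. 262.] [ 654.6 -111.1] [147.5  67.3] 3.0
[ 56. 235.] [ 636. -222.] [129.1 109. ] 3.1
at [ 0.6388 -0.0202  0.1244] phi 93.05 tilt [ 0.003  0.    -1.   ] row [20.55 -7.35 -0.51] 0.385
```

View pics/w12.png

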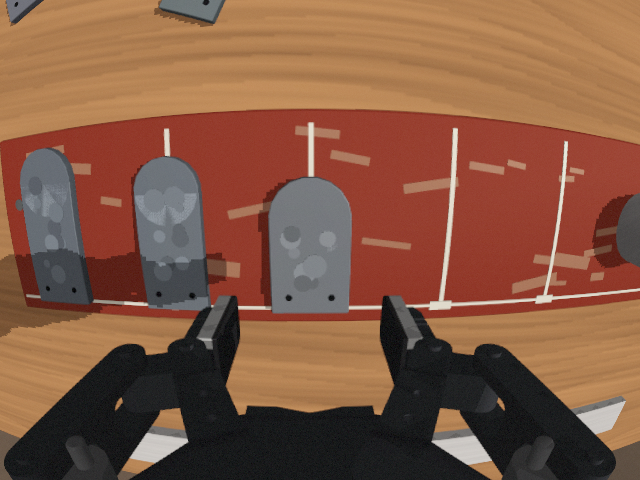

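Slate b lies centred on mark_3, at (310,245), with its head on the line at (310,312), like a. Now c.

```bash
python3 -m jog '[[2,-0.8,-0.5,0.08],[6,-2,-0.5,0.2],[10,-3.5,-0.5,0.3],[14,-5,-0.5,0.385],[18,-6.5,-0.5,0.385],[20.5,-7.4,-0.5,0.385],[20.5,-7.4,-0.5,0.385],[20.5,-7.4,-0.5,0.385],[20.5,-7.4,-0.5,0.385],[20.5,-7.4,-0.5,0.385]]' -0.35|egrep 'eef|wid';python3 - <<'E'
from h import *;from station import bot
c=wrist(bot,'w13');slates(c)
go(bot,.4375,-.1045,.0,71.3)
E
```

```text
eef_pos: [0.4405, -0.1041, 0.1309]
gripper_width: 0.676
[454. 431.] [679.3 -29.4] [68.3 32.9] 3.5
[616. 428.] [859.7 225.5] [ 73.5 103.6] 1.8
[103. 268.] [ 410.7 -285.6] [65.7 56.6] 25.3
[307. 202.] [ 437.1 -106.4] [45.8 80.5] 71.0
at [ 0.4405 -0.104   0.1309] phi 71.07 tilt [-0.     0.001 -1.   ] row [ 0.27 -0.15 13.09] -0.004
```

```bash
python3 - <<'E'
import cv2
i=cv2.imread('pics/w13.png');cv2.imwrite('pics/w13c.png',cv2.resize(i[60:360,120:520],(800,600)))
E
```

```text
(no output)
```

View pics/w13c.png

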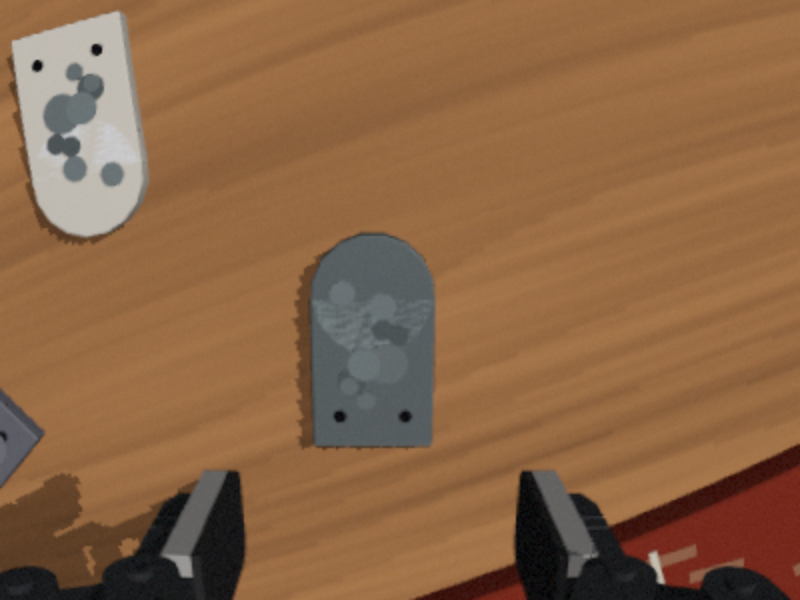

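The crop shows c in grey at (373,340), head toward the gripper. The white look-alike at (80,120) stays.

```bash
python3 -m jog '[[0.27,-0.3,3,-0.004],[0.27,-0.3,6,-0.004],[0.27,-0.3,9,-0.004],[0.27,-0.3,11,-0.004],[0.27,-0.3,11,-0.004],[0.27,-0.3,11,-0.004],[0.27,-0.3,11,-0.004]]'|egrep 'eef|wid';python3 - <<'E'
from h import *;from station import bot
go(bot,.4371,-.106,.0,71.1)
E
```

```text
eef_pos: [0.4368, -0.1064, 0.0217]
gripper_width: 0.679
at [ 0.4368 -0.1064  0.0217] phi 71.26 tilt [-0.001  0.    -1.   ] row [-0.01  0.05  2.17] 0.003
```

```bash
python3 -m jog '[[0,0,0.5,0],[0,0,1,0],[0,0,1.5,0],[0,0,1.9,0],[0,0,2.1,0],[0,0,2.1,0],[0,0,2.1,0]]'|egrep 'eef|cont|wid';python3 -m jog '[[0,0,0,0],[0,0,0,0],[0,0,0,0],[0,0,0,0],[0,0,0,0],[0,0,0,0]]' 1 40|egrep 'eef|cont|wid|gras'; python3 -m jog '[[0,0,-1,0],[0,0,-3,0],[0,0,-6,0],[0,0,-10,0],[0,0,-10,0],[0,0,-10,0],[0,0,-10,0]]'|egrep 'eef|wid|gras';python3 - <<'E'
from h import *;from station import bot
c=wrist(bot,'w14');tail(bot,c,.082,.0095);place(bot,(.082,.6848,.0826),0,.10)
E
```

```text
eef_pos: [0.4355, -0.1068, -0.0001]
contact_force: [0.4, 0.6, -0.0]
gripper_width: 0.668
eef_pos: [0.4357, -0.1068, 0.0003]
contact_force: [-1.5, -0.4, 6.0]
gripper_width: 0.524
grasp_force: 40.9
eef_pos: [0.4353, -0.107, 0.1002]
gripper_width: 0.523
grasp_force: 41.4
tail at 0.0396 centre offset to head 0.0014 tail y 0.0002 width -0.0234 0.0218
at [ 0.4348 -0.1068  0.0995] phi 71.21 tilt [ 0.001 -0.    -1.   ] row [-13.76  24.46  -0.07] -0.383
```

```bash
python3 -m jog '[[-0.5,1,0,-0.05],[-2,4,0,-0.12],[-4,7.5,0,-0.2],[-6,11,0,-0.28],[-8,14.5,0,-0.36],[-10,18,0,-0.383],[-12,21.5,0,-0.383],[-13.6,24.4,0,-0.383],[-13.6,24.4,0,-0.383],[-13.6,24.4,0,-0.383],[-13.6,24.4,0,-0.383],[-13.6,24.4,0,-0.383],[-13.6,24.4,0,-0.383]]'|egrep 'eef|wid|gras';python3 - <<'E'
from h import *;from station import bot
c=wrist(bot,'w15');wmarks(c);place(bot,(.082,.6848,.0826),.0014,.03)
E
```

```text
eef_pos: [0.642, 0.079, 0.0995]
gripper_width: 0.525
grasp_force: 41.4
mark 4 91 dy mm -3.24 range x -0.133 -0.114 slope deg 
mark 3 307 dy mm -2.82 range x -0.133 -0.097 slope deg 
mark 2 791 dy mm -2.41 range x -0.133 -0.063 slope deg -0.01
mark 1 884 dy mm -1.88 range x -0.133 -0.015 slope deg -0.07
head 0.112 0.188 135 dx mm 0.28
at [0.6422 0.0791 0.0998] phi 93.1 tilt [ 0.001 -0.001 -1.   ] row [-0.04  0.13  6.98] -0.0
```

```bash
python3 -m jog '[[0,0.15,2,0],[0,0.15,4,0],[0,0.15,6,0],[0,0.15,7,0],[0,0.15,7,0],[0,0.15,7,0],[0,0.15,7,0],[0,0.15,7,0],[0,0.15,7,0]]'|egrep 'eef';python3 - <<'E'
from h import *;from station import bot
c=wrist(bot,'w16');wmarks(c);place(bot,(.082,.6848,.0826),.0014,.018)
E
```

```text
eef_pos: [0.6436, 0.082, 0.0313]
mark 3 512 dy mm -3.0 range x -0.133 -0.097 slope deg 
mark 2 1220 dy mm -2.53 range x -0.133 -0.077 slope deg 0.01
mark 1 1442 dy mm -1.73 range x -0.133 -0.015 slope deg 0.01
head 0.112 0.188 28 dx mm 0.44
at [0.6435 0.082  0.0311] phi 93.15 tilt [-0.002  0.    -1.   ] row [ 0.11 -0.16  1.31] 0.0
```

```bash
python3 -m jog '[[0.1,-0.16,0.4,0],[0.1,-0.16,0.8,0],[0.1,-0.16,1.0,0],[0.1,-0.16,1.1,0],[0.1,-0.16,1.1,0],[0.1,-0.16,1.1,0],[0.1,-0.16,1.1,0],[0.1,-0.16,1.1,0]]'|egrep 'eef|cont';python3 - <<'E'
from h import *;from station import bot
place(bot,(.082,.6848,.0826),.0014,.018)
E
```

```text
eef_pos: [0.6419, 0.0803, 0.019]
contact_force: [-0.0, 0.0, -1.2]
at [0.6419 0.0803 0.019 ] phi 93.17 tilt [-0.  0. -1.] row [-0.05 -0.01  0.1 ] 0.001
```

```bash
python3 -m jog '[[-0.05,0,0.05,0],[-0.05,0,0.1,0],[-0.05,0,0.12,0],[-0.05,0,0.12,0]]'|egrep 'eef|cont';python3 -m jog '[[0,0,0,0],[0,0,0,0],[0,0,0,0],[0,0,0,0],[0,0,-2,0],[0,0,-5,0],[0,0,-9,0],[0,0,-11,0],[0,0,-11,0],[0,0,-11,0],[0,0,-11,0],[0,0,-11,0]]' -0.3|egrep 'eef|cont|wid';python3 - <<'E'
from h import *;from station import bot
c=wrist(bot,'w17');wmarks(c);slates(c,.027,110)
go(bot,.416,-.2835,.14,115.5)
E
```

```text
eef_pos: [0.6425, 0.0804, 0.0185]
contact_force: [-3.1, 0.4, 4.5]
eef_pos: [0.6413, 0.0799, 0.1261]
contact_force: [-0.5, 0.6, -1.1]
gripper_width: 0.652
mark 4 73 dy mm -3.05 range x -0.133 -0.115 slope deg 
mark 3 232 dy mm -2.76 range x -0.133 -0.097 slope deg 
mark 2 391 dy mm -2.45 range x -0.133 -0.081 slope deg 0.12
mark 1 705 dy mm -1.93 range x -0.133 -0.015 slope deg -0.07
head 0.012 0.088 110 dx mm 0.13
head 0.112 0.188 201 dx mm 0.14
[308. 225.] [643.9  77.1] [82.  51.8] 2.8
[580. 216.] [607.6 301.7] [105.4  79. ] 84.3
at [0.6414 0.08   0.1261] phi 93.17 tilt [ 0.003 -0.    -1.   ] row [ 24.51 -35.05  -1.31] -0.39
```

View pics/w17.png

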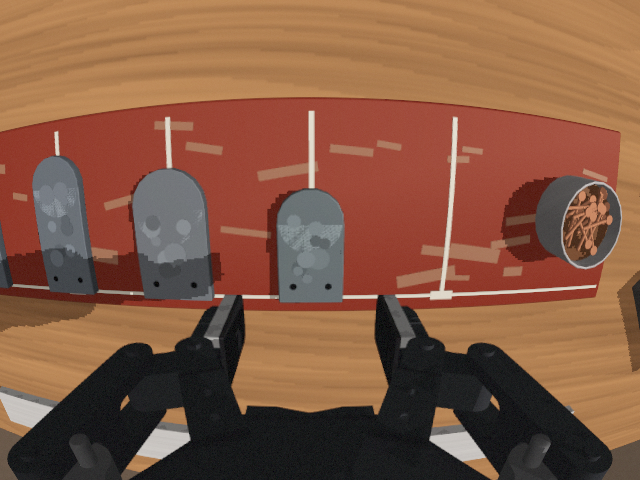

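Slate c lies centred on mark_2, at (310,248), head on the line, and the tin at (578,222) is untouched. Now d.

```bash
python3 -m jog '[[1.5,-2,-1.3,-0.05],[4,-5.5,-1.3,-0.12],[6,-9,-1.3,-0.2],[8.5,-12.3,-1.3,-0.28],[11,-15.7,-1.3,-0.36],[13,-19,-1.3,-0.39],[15.5,-22.3,-1.3,-0.39],[18,-25.7,-1.3,-0.39],[20.5,-29.2,-1.3,-0.39],[22.8,-32.6,-1.3,-0.39],[24.5,-35,-1.3,-0.39],[24.5,-35,-1.3,-0.39],[24.5,-35,-1.3,-0.39],[24.5,-35,-1.3,-0.39],[24.5,-35,-1.3,-0.39]]' -0.4|egrep 'eef|wid';python3 - <<'E'
from h import *;from station import bot
c=wrist(bot,'w18');slates(c)
go(bot,.416,-.283,.02,115.4)
E
```

```text
eef_pos: [0.4179, -0.2812, 0.1404]
gripper_width: 0.703
[307. 196.] [ 411.4 -288.4] [64.9 51.7] 25.5
at [ 0.418  -0.2811  0.1405] phi 115.67 tilt [-0.     0.001 -1.   ] row [ 0.26 -0.09 12.05] 0.005
```

```bash
python3 -m jog '[[0.3,-0.37,3,0.004],[0.3,-0.37,6,0.004],[0.3,-0.37,9,0.004],[0.3,-0.37,11.8,0.004],[0.3,-0.37,11.8,0.004],[0.3,-0.37,11.8,0.004],[0.3,-0.37,11.8,0.004],[0.3,-0.37,11.8,0.004]]'|egrep 'eef|wid';python3 - <<'E'
from h import *;from station import bot
go(bot,.4168,-.2858,-.001,115.5)
E
```

```text
eef_pos: [0.4175, -0.2876, 0.0246]
gripper_width: 0.699
at [ 0.4175 -0.2876  0.0246] phi 115.32 tilt [-0.002 -0.002 -1.   ] row [-0.01  0.2   2.56] -0.003
```

```bash
python3 -m jog '[[0,0.15,0.5,0],[0,0.15,1,0],[0,0.15,1.6,0],[0,0.15,2,0],[0,0.15,2.4,0],[0,0.15,2.4,0],[0,0.15,2.4,0]]'|egrep 'eef|cont|wid';python3 -m jog '[[0,0,0,0],[0,0,0,0],[0,0,0,0],[0,0,0,0],[0,0,0,0],[0,0,0,0]]' 1 40|egrep 'eef|cont|wid|gras'; python3 -m jog '[[0,0,-1,0],[0,0,-3,0],[0,0,-6,0],[0,0,-10,0],[0,0,-10,0],[0,0,-10,0],[0,0,-10,0]]'|egrep 'eef|wid|gras';python3 - <<'E'
from h import *;from station import bot
c=wrist(bot,'w19');tail(bot,c,.066,.0098);place(bot,(.066,.6793,.1824),-.0055,.10)
E
```

```text
eef_pos: [0.4151, -0.2858, -0.0016]
contact_force: [0.6, -0.3, -0.1]
gripper_width: 0.702
eef_pos: [0.4155, -0.286, -0.001]
contact_force: [-0.1, 0.8, 3.8]
gripper_width: 0.591
grasp_force: 42.0
eef_pos: [0.4149, -0.2861, 0.099]
gripper_width: 0.594
grasp_force: 42.0
tail at 0.0366 centre offset to head -0.0036 tail y 0.0001 width -0.0265 0.0244
at [ 0.4144 -0.2857  0.0982] phi 115.27 tilt [ 0.001  0.001 -1.   ] row [-41.39  32.06  -0.18] 0.386
```

```bash
python3 -m jog '[[-1,1,0,0.05],[-4,3,0,0.12],[-7.3,5.5,0,0.2],[-10.5,8,0,0.28],[-13.7,10.5,0,0.36],[-17,13,0,0.386],[-20,15.5,0,0.386],[-23,18,0,0.386],[-26,20.5,0,0.386],[-29,22.8,0,0.386],[-32,25,0,0.386],[-35,27.4,0,0.386],[-38,29.7,0,0.386],[-41.2,32,0,0.386],[-41.2,32,0,0.386],[-41.2,32,0,0.386],[-41.2,32,0,0.386],[-41.2,32,0,0.386],[-41.2,32,0,0.386],[-41.2,32,0,0.386]]'|egrep 't:|eef|wid|gras';python3 - <<'E'
from h import *;from station import bot
c=wrist(bot,'w20');wmarks(c);tail(bot,c,.066,.0098);place(bot,(.066,.6793,.1824),-.0038,.03)
E
```

```text
t: 27.8
eef_pos: [0.651, 0.1775, 0.0986]
tool_rot: [-0.0, -0.027, 1.0, -0.0]
gripper_width: 0.597
grasp_force: 42.0
mark 3 181 dy mm -3.14 range x -0.133 -0.097 slope deg 
mark 2 458 dy mm -2.82 range x -0.133 -0.081 slope deg -0.08
mark 1 961 dy mm -2.45 range x -0.133 -0.043 slope deg 0.31
tail at 0.0919 centre offset to head -0.0589 tail y 0.0012 width -0.0449 0.0997
at [0.6511 0.1779 0.0988] phi 93.07 tilt [ 0.    -0.001 -1.   ] row [0.08 0.29 6.88] -0.001
```

```bash
python3 -m jog '[[0,0.25,2,0],[0,0.25,4,0],[0,0.25,6,0],[0,0.25,6.8,0],[0,0.25,6.8,0],[0,0.25,6.8,0],[0,0.25,6.8,0],[0,0.25,6.8,0],[0,0.25,6.8,0]]'|egrep 'eef';python3 - <<'E'
from h import *;from station import bot
c=wrist(bot,'w21');wmarks(c);place(bot,(.066,.6793,.1824),-.0038,.017)
E
```

```text
eef_pos: [0.6519, 0.182, 0.0321]
mark 2 745 dy mm -3.05 range x -0.134 -0.081 slope deg 0.17
mark 1 1662 dy mm -2.44 range x -0.134 -0.06 slope deg 0.19
at [0.6517 0.182  0.0319] phi 93.16 tilt [-0.002  0.    -1.   ] row [ 0.17 -0.11  1.49] 0.0
```

View pics/w21.png

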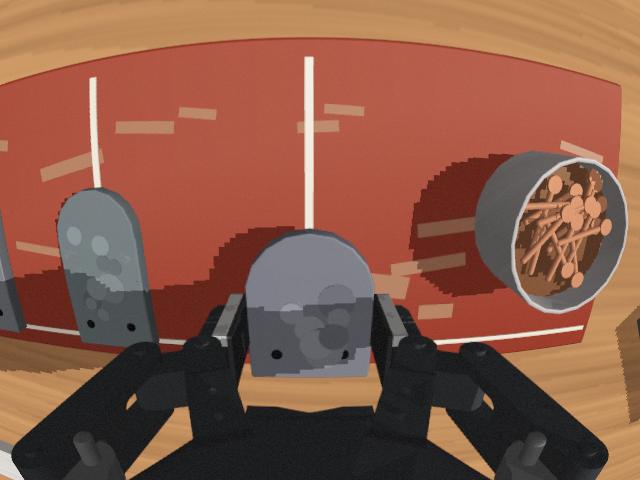

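The line (309,150) meets d's tail tip at (310,230), and the tin at (555,235) is well clear of the fingers.

```bash
python3 -m jog '[[0.15,-0.11,0.4,0],[0.15,-0.11,0.8,0],[0.15,-0.11,1.1,0],[0.15,-0.11,1.25,0],[0.15,-0.11,1.25,0],[0.15,-0.11,1.25,0],[0.15,-0.11,1.25,0],[0.15,-0.11,1.25,0]]'|egrep 'eef|cont';python3 - <<'E'
from h import *;from station import bot
place(bot,(.066,.6793,.1824),-.0038,.017)
E
```

```text
eef_pos: [0.6498, 0.1807, 0.0185]
contact_force: [-0.7, -0.1, -0.6]
at [0.6498 0.1807 0.0185] phi 93.16 tilt [-0.  0. -1.] row [-0.03  0.01  0.15] 0.001
```

```bash
python3 -m jog '[[-0.03,0,0.05,0],[-0.03,0,0.1,0],[-0.03,0,0.14,0],[-0.03,0,0.14,0],[-0.03,0,0.14,0]]'|egrep 'eef|cont';python3 -m jog '[[0,0,0,0],[0,0,0,0],[0,0,0,0],[0,0,0,0],[0,0,-2,0],[0,0,-5,0],[0,0,-9,0],[0,0,-13,0],[0,0,-13,0],[0,0,-13,0],[0,0,-13,0],[0,0,-13,0]]' -0.4|egrep 'eef|cont|wid';python3 - <<'E'
from h import *;from station import bot
c=wrist(bot,'w22');wmarks(c);slates(c,.027,110)
E
```

```text
eef_pos: [0.6501, 0.1807, 0.0171]
contact_force: [-0.4, 1.0, 0.4]
eef_pos: [0.6489, 0.1801, 0.1452]
contact_force: [0.2, 0.4, -0.1]
gripper_width: 0.702
mark 3 137 dy mm -3.05 range x -0.133 -0.098 slope deg 
mark 2 296 dy mm -2.75 range x -0.133 -0.082 slope deg 0.09
mark 1 462 dy mm -2.16 range x -0.133 -0.066 slope deg 0.06
head 0.112 0.188 143 dx mm -0.05
[604. 309.] [719.1 496.1] [151.6  50. ] 40.1
[310. 214.] [645.6 178. ] [66.4 55.8] 3.1
[489. 211.] [619.1 316. ] [43.3 74.1] 63.0
[448. 174.] [592.  283.2] [43.9 86. ] 52.1
```

View pics/w22.png

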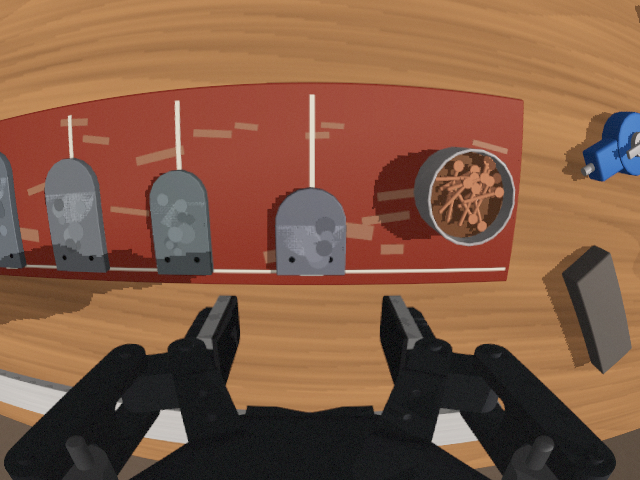

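d lies at (311,232) on mark_1 with its head on the line. One last numeric check of the row from the fixed camera before handing in.

```bash
python3 - <<'E'
from h import *;from station import bot
for n in('side','scene'):
    c=bot.read_camera(n);print(n);slates(c,.027,95)
E
```

```text
side
[395. 357.] [ 620.7 -229.6] [97. 56.] 3.0
[398. 294.] [ 636.4 -119.3] [110.6  50.8] 2.9
[382. 250.] [636.1 -19.1] [85.2 57.3] 3.0
[354. 152.] [610.6 311.5] [129.5  65.9] 83.9
scene
[206. 453.] [ 752.9 -401.6] [35.3 72.4] 25.1
[ 17. 407.] [ 513.9 -573.3] [33.8 81.2] 49.1
[260. 343.] [ 639.3 -233.2] [135.6  62. ] 3.2
[313. 308.] [ 642.1 -122.8] [122.5  54.2] 3.0
[357. 285.] [645.3 -23. ] [105.3  61.7] 1.8
[394. 261.] [648.2  76.6] [88.6 52.1] 2.9
[430. 242.] [649.2 174.7] [70.7 61.8] 2.4
[544. 204.] [726.9 477.3] [157.9  84.4] 40.1
[444. 205.] [587.5 314.2] [ 74.7 156. ] 40.0
```

```bash
python3 -c "
from station import bot
print(bot.get_obs()['t'],bot.hand_in())"
```

```text
the job is handed in; nothing more can be done
30.8833 None
```

The job is handed in at 30.9 s: slates a, b, c and d lie face up on marks 4, 3, 2 and 1, heads within about 1 mm of the chalk line by wrist camera, with the bedded slate, tin and white look-alike untouched.

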